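# Put the jigger drive into locked-out reverse

### The job

The jigger's drive lever has to go into reverse, but a spray bottle stands in its way: first stand the bottle upright on the blue mat, wholly on it, and let go. Then lift the lever's yellow lockout collar so that it clears the red tooth, push the lever past it until it comes up against its end stop in reverse, and let the collar drop fully down again. Do not force the lever through the tooth, do not knock the bottle over, and leave the other things on the table where they are.

Things in the scene. Friction and masses are not known exactly. Their poses are not given: they have to be found in the camera images.
- housing: Drive selector of the jigger wheel, bolted down. Origin: centre of its underside, on the table. Grey base 140 (x) x 200 (y) x 20 mm; on it a green drum of radius 100 mm, 100 mm long, its axis along the housing's x, 20 mm up (drum top at 120 mm). The lever stands out of a dark track round the drum and swings in the housing's y-z plane; reverse is towards its +y.
- tooth (a point): Centre of the red tooth's top, 116 mm from the lever's hinge axis; the tooth stands across the track, 16 mm proud of the drum, 20 mm wide along the track, from lever angle 0.10 to 0.28. It stops the collar's lock pin.
- pivot (a point): The lever's hinge axis: on the drum's axis, 20 mm above the housing's origin; axes as the housing's. Distances along the lever below are measured from here.
- lever (a joint): Lever angle, rad: 0 upright, positive leaning to the housing's +y (reverse). Least -0.5; with the collar down the pin meets the red tooth at about 0.06; end stop of reverse at 0.65. It stays where left (friction, about 4 to 6 N at the collar). Steel rod 12 mm thick, black knob 36 mm across from 193 to 213 mm along the lever from the pivot.
- collar (a joint): Lift of the yellow lockout collar along the lever, m: 0 fully down, 0.018 fully up. A spring and its weight push it down with about 4.5 N (down) to 6.5 N (up). Lifted more than 12 mm, its pin clears the red tooth; the pin is past the tooth when the lever is beyond about 0.34, and the collar can then drop again.
- wings (a point): On the lever's axis at the underside of the collar's wings, 165 mm from the pivot when down; z along the lever, y along the wings, x along the hinge. Wings: one bar 64 (y) x 24 (x) x 8 mm above this point. Below it a sleeve 22 mm thick, 48 mm long, then the lock pin: a finger each side of the sleeve can hook under the wings. Knob 20 mm above the wings when down.
- bottle: White spray bottle with a yellow head, standing on the table on the reverse side of the selector, in the lever's way; 0.17 to 0.35 kg. Origin: centre of its underside; z up. Body 66 mm in diameter, 145 mm high, then a neck; head 60 mm (its x, -22 to +38 mm) x 24 mm (its y), from 168 to 202 mm high: grip the head across its y.
- mat: Blue square mat, 150 x 150 x 6 mm, fixed on the table on the left or on the right. Origin: centre of its underside.
- mug: white ceramic mug, 70 mm across, 70 mm high, standing in front of the selector. Bystander; origin: centre of its underside
- mould: white plaster mould, stepped cylinder 70 mm across, 90 mm high, standing beside the selector's -y end. Bystander; origin: centre of its underside
- bowl: blue bowl, 110 mm across, 50 mm high, behind the selector. Bystander; origin: centre of its underside
- cup: terracotta cup, 68 mm across, 60 mm high, behind the selector. Bystander; origin: centre of its underside
- brush: brush lying on the table in front of the selector, 130 mm long, about 20 mm high. Bystander; origin: centre of its underside (on its length)
- plate: white plate, 110 mm across, 20 mm high, to the left of the selector. Bystander; origin: centre of its underside
- scraper: metal scraper lying to the right of the selector, 140 mm long, about 20 mm high. Bystander; origin: centre of its underside (on its length)
Not all that is in view belongs to the job. Of the things shaped like the bottle, the white one is meant. Several things have the shape of the mat; the one meant has the colours described above.

How it is judged:
By the outcome, as a careful person would: the job done as asked, in the order asked, and still so for the second after the job is handed in, with the robot touching nothing.
It also fails if it takes over 64 s, if anything falls off the work surface, if the arm or the gripper's body presses on something with over 40 N, if the wrist force passes 120 N, or if a joint passes its speed limit or range.

### The arm

A 6-joint arm with a two-finger parallel gripper is mounted at the origin on the work surface. World frame = base frame: x ahead of the robot, y to its left, z up, the work surface at z = 0. Lengths are in mm, angles in degrees, forces in N, time in s.
With the tool pointing down it reaches from about 350 to 850 mm from the base axis. Payload 8.1 kg.
Tool frame: the origin (TCP) lies on the centre line of the jaws, within the pads' length; the fingertips stand 19 mm ahead of it and the grasp point (between the pads) is the TCP; z points along the fingers, y is the line along which they close (so a half turn about z gives the same grasp; the last joint's range is limited). The gripper opens to 85 mm and grips with 20 to 120 N. Pads are 22 mm wide; open, the fingers measure 114 mm over their backs; the gripper's body (76 mm by 85 mm) begins 54 mm behind the grasp point. The pads swing forward as they close: fully open they stand 13 mm farther back than shut.
Start: joints at [-79.148, 7.471, 85.268, -0, 87.261, -4.893], TCP at [162.833, -577.487, 250.292] pointing down, gripper open.
Joint ranges: [-169.43, 169.43], [-51.17, 129.36], [1.28, 143.12], [-76.62, 256.62], [0, 156.53], [-152.29, 152.29]. Speed limits (degrees/s): [136.94, 136.94, 159.86, 180, 180, 180].

### API

Orientations are given as [roll, pitch, yaw] about the fixed x, y, z axes, in that order (R = Rz(yaw) Ry(pitch) Rx(roll)).
In Python, from bench import r gives the robot as it stands. The module is installed in compiled form; this text tells all that it offers.
- The arm moves only by the tool servo_tool, never from a script. Its arguments are lists of equal length, an entry for each row: "fingers": the finger opening in m, from 0 to 0.0854; "linear": the shift along the tool's x, y, z in m, a list of three; "rotation": the turn, a rotation vector about the tool's x, y, z in degrees, a list of three. A call has 1 to 10 rows; each row is the pose to reach, as a shift and turn from the pose commanded when the call began, along the tool's axes at that moment; what a row does not reach only later rows make up. A row lasts 1/10 s, in which the tool goes at most 50 mm and 8.59 degrees, less where a joint would pass 70% of its speed; a pose out of reach is approached as far as the arm can. A call with a gripper value outside its range is refused whole. The fingers move at their own pace and stop on an object; "force" is the grip in N (left out, the last holds). Time passes only in rows, so rows that repeat a pose let the fingers close. It gives the time, the measured TCP pose, the force, the opening and the grip force at its end, in the units of the state.
- r.sense(): the state, without advancing time (a new reading comes with each control period).
- r.snapshot(name): name is "scene" or "top"; returns a dict with "frame" (400x640x3 uint8, red, green, blue), "fx", "fy", "cx", "cy" (pixels), "k1" (the pictures are not rectified: a ray, as slopes to the right and down, at radius r is drawn at 1 + k1 r^2 times it, then the intrinsics apply), "camera_from_world" (4x4, takes a point from world to camera coordinates). Camera axes: x right, y up, looking along -z (the intrinsics and any distortion apply to the point x, -y, -z); pixel columns grow to the right and rows downward; lengths in mm; the calibration is good to about 2 mm. A picture is of the moment at which its call begins. There is no depth.
- r.hand_in(): hands the job in; it is judged then, once.
The state is a dict: "time": time; "joint_pos": joint angles; "qd": joint speeds; "joint_efforts": joint torques, N m; "tool_pos": TCP position; "tcp_rot": TCP orientation; "ft_force": force on the tool from outside, world axes, zero at the start; "wrist_torque": the same for the moment, N m; "finger_gap": finger opening in mm; "grip_force": force on a finger pad.
Only numpy, scipy, OpenCV 4.12 (cv2) and the standard library are available. Lean on these libraries where they do the work, as an engineer would, in place of code of your own. Each camera call takes 0.05 s, during which the arm holds its last target. There are 200 camera calls.

## Working session

There is one attempt and no reset: what is moved stays moved. The work goes in short steps, Python scripts to look and compute and a tool call to move; the robot and the scene stay as the last step left them, time stands still between calls to the robot, and variables do not carry over. Pictures are saved under pics/ and viewed, at most 10 in all, crops included, and the job is handed in when it is done.

Besides the shell and the picture viewer there is one more tool, called after "Request:" in YAML: its name, and indented under it one key for each argument. servo_tool: Moves the arm, as the interface text tells. Its arguments: {"type":"object","properties":{"fingers":{"type":"array","items":{"type":"number"}},"linear":{"type":"array","items":{"type":"array","items":{"type":"number"}}},"rotation":{"type":"array","items":{"type":"array","items":{"type":"number"}}},"force":{"type":"number"}},"required":["fingers","linear","rotation"]}

```bash
mkdir -p pics; cat > h.py <<'E'
import numpy as np, cv2
from bench import r
def shot(n):
    s=r.snapshot(n); return s
def ray(s,u,v):
    x=(u-s['cx'])/s['fx']; y=(v-s['cy'])/s['fy']
    a,b=x,y
    for _ in range(20):
        k=1+s['k1']*(a*a+b*b); a,b=x/k,y/k
    T=np.array(s['camera_from_world']); R=T[:3,:3]; o=-R.T@T[:3,3]
    d=R.T@np.array([a,-b,-1]); return o,d/np.linalg.norm(d)
def onz(s,u,v,z):
    o,d=ray(s,u,v); return o+d*(z-o[2])/d[2]
def proj(s,p):
    T=np.array(s['camera_from_world']); c=T[:3,:3]@np.array(p,float)+T[:3,3]
    a,b=c[0]/-c[2],-c[1]/-c[2]; k=1+s['k1']*(a*a+b*b)
    return s['cx']+s['fx']*a*k, s['cy']+s['fy']*b*k
def tri(s1,p1,s2,p2):
    o1,d1=ray(s1,*p1);o2,d2=ray(s2,*p2)
    t=np.linalg.lstsq(np.c_[d1,-d2],o2-o1,rcond=None)[0]
    a,b=o1+d1*t[0],o2+d2*t[1]; return (a+b)/2,np.linalg.norm(a-b)
E
python3 - <<'E'
from h import *
for n in('scene','top'):
    s=shot(n); cv2.imwrite(f'pics/{n}0.png',s['frame'][:,:,::-1])
    T=np.array(s['camera_from_world']);print(n,(-T[:3,:3].T@T[:3,3]).round(),s['fx'],s['k1'],T[:3,:3].round(2).tolist())
print(r.sense())
E
```

```text
scene [1359. -414.  744.] 416.413982070537 -0.03548289046458461 [[0.45, 0.89, 0.02], [-0.48, 0.23, 0.85], [0.75, -0.39, 0.53]]
top [ 303.   17. 1096.] 366.6682729044898 0.015133065997909593 [[-0.02, -1.0, -0.01], [0.98, -0.02, 0.2], [-0.2, -0.01, 0.98]]
{'time': 0.1, 'joint_pos': array([-7.91477353e+01,  7.51039637e+00,  8.53236393e+01, -1.80985358e-03,
        8.72597474e+01, -4.89380343e+00]), 'qd': array([-0.01176684, -0.10324196, -0.07313445, -0.03398599,  0.03492854,
       -0.05384394]), 'joint_efforts': array([ 2.13673506e-03, -5.70954716e+01, -5.01940119e+01,  2.68028612e-05,
        8.15661333e-03,  4.83225790e-05]), 'tool_pos': array([ 162.74200144, -577.03417831,  249.34754982]), 'tcp_rot': array([-1.79906405e+02, -6.19950711e-03,  1.57461511e+01]), 'ft_force': array([ 0.02293957, -0.11209781,  0.44182059]), 'wrist_torque': array([-0.00596548,  0.02978319, -0.03570176]), 'grip_force': 0.0, 'finger_gap': 85.53336325239138}
```

View pics/scene0.png

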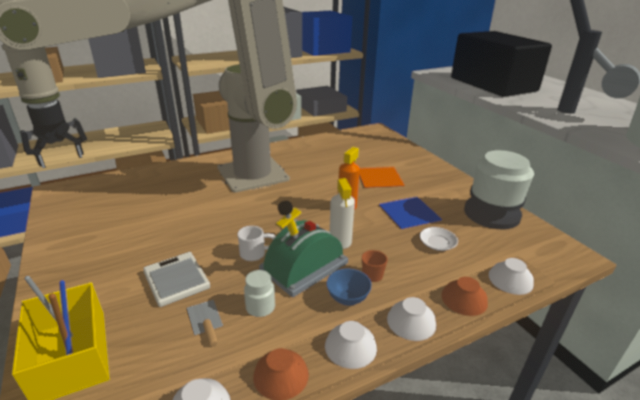

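View pics/top0.png

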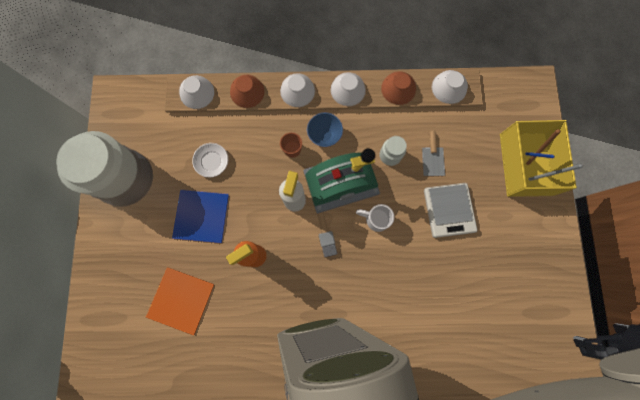

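The top view shows the white bottle's head at about (291,183), the blue mat at (201,217), the selector at (341,180) with its knob at (368,156) leaning to world -y, and the mug at (380,217). In the scene view the bottle's head is at (345,188), the knob at (286,208) and the wings at (290,222).

```bash
cat > m.py <<'E'
from h import *
def comps(s,lo,hi,roi,amin=15):
    hsv=cv2.cvtColor(s['frame'],cv2.COLOR_RGB2HSV); m=cv2.inRange(hsv,lo,hi)
    k=np.zeros_like(m); x0,y0,x1,y1=roi; k[y0:y1,x0:x1]=m[y0:y1,x0:x1]
    return [c for c in sorted(cv2.findContours(k,cv2.RETR_EXTERNAL,cv2.CHAIN_APPROX_NONE)[0],key=cv2.contourArea,reverse=True) if cv2.contourArea(c)>=amin]
def cen(c):
    M=cv2.moments(c); return M['m10']/M['m00'],M['m01']/M['m00']
E
python3 - <<'E'
from m import *
S,T=shot('scene'),shot('top')
Y=((20,120,110),(34,255,255))
for n,s,roi in(('top',T,(270,140,400,215)),('scene',S,(270,170,370,250))):
    for nm,(lo,hi) in dict(yellow=Y,black=((0,0,0),(180,255,45)),red=((0,150,100),(5,255,255)),green=((55,60,30),(90,255,255))).items():
        for c in comps(s,lo,hi,roi,8)[:4]:
            print(n,nm,np.round(cen(c),1),cv2.contourArea(c),cv2.boundingRect(c), np.round(cv2.boxPoints(cv2.minAreaRect(c))).tolist())
c=comps(T,(105,150,60),(125,255,255),(160,180,240,250))[0]
b=cv2.boxPoints(cv2.minAreaRect(c)); P=np.array([onz(T,*p,6) for p in b]);print('mat',P.round(),P.mean(0).round(),np.linalg.norm(P[1]-P[0]),np.linalg.norm(P[2]-P[1]))
I=cv2.resize(T['frame'][130:240,270:400],None,fx=6,fy=5.4,interpolation=3)
cv2.imwrite('pics/topz.png',I[:,:,::-1])
E
```

```text
top yellow [290.  182.2] 192.5 (283, 171, 15, 24) [[282.0, 193.0], [288.0, 170.0], [299.0, 173.0], [293.0, 195.0]]
top yellow [356.4 162.2] 106.0 (350, 156, 16, 15) [[347.0, 160.0], [359.0, 153.0], [365.0, 163.0], [353.0, 171.0]]
top black [367.7 155.2] 120.5 (361, 149, 14, 14) [[359.0, 156.0], [368.0, 147.0], [376.0, 155.0], [367.0, 164.0]]
top red [335.8 173. ] 43.5 (332, 169, 9, 10) [[331.0, 170.0], [338.0, 168.0], [340.0, 176.0], [334.0, 178.0]]
top green [338.8 181.1] 1648.5 (306, 153, 72, 53) [[303.0, 167.0], [366.0, 147.0], [378.0, 186.0], [314.0, 206.0]]
top green [344.6 166.6] 21.5 (339, 164, 12, 6) [[339.0, 167.0], [350.0, 164.0], [351.0, 166.0], [339.0, 170.0]]
scene yellow [289.9 221.2] 301.5 (276, 207, 26, 29) [[275.0, 222.0], [296.0, 205.0], [310.0, 222.0], [289.0, 240.0]]
scene yellow [343.7 188.1] 223.0 (337, 178, 15, 23) [[333.0, 181.0], [345.0, 175.0], [355.0, 195.0], [343.0, 201.0]]
scene red [311.  225.3] 32.5 (306, 222, 10, 8) [[306.0, 223.0], [311.0, 219.0], [316.0, 227.0], [311.0, 230.0]]
scene green [320.1 242.4] 522.0 (295, 233, 47, 17) [[295.0, 233.0], [341.0, 233.0], [341.0, 249.0], [295.0, 249.0]]
scene green [280.7 242.1] 188.5 (270, 228, 38, 22) [[267.0, 246.0], [293.0, 219.0], [307.0, 232.0], [281.0, 259.0]]
scene green [299.7 222.4] 14.5 (297, 221, 7, 4) [[297.0, 221.0], [303.0, 221.0], [303.0, 224.0], [297.0, 224.0]]
mat [[410. 454.   6.]
 [469. 453.   6.]
 [455. 307.   6.]
 [397. 309.   6.]] [433. 381.   6.] 59.000135676173905 146.4574125336492
```

View pics/topz.png

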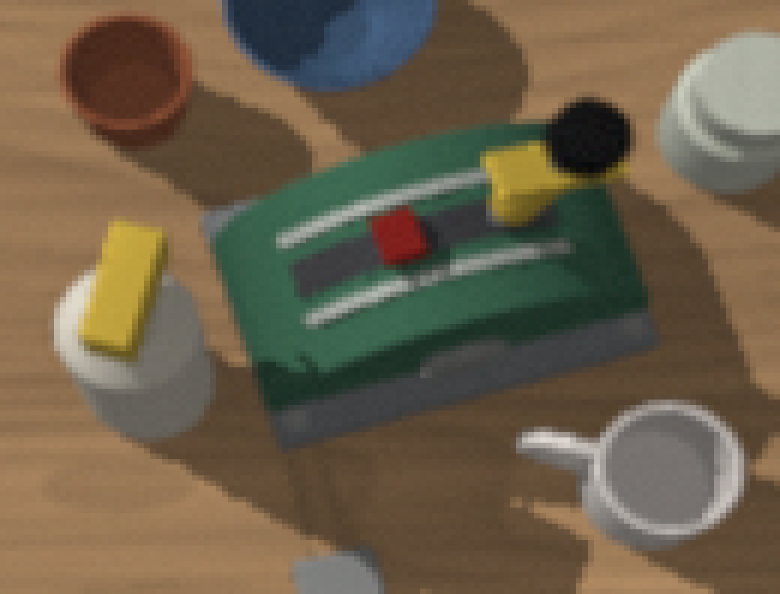

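The zoomed view shows the base's front corners at about (317,213) and (380,194) in the full picture, its rear left corner at (304,170), and the tooth, wings and knob on the drum.

```bash
python3 - <<'E'
from m import *
S,T=shot('scene'),shot('top')
for z in(20,):
    A,B,C=[onz(T,*p,z) for p in((317.2,212.8),(379.5,193.9),(304.2,169.8))]
    print('base',A.round(),B.round(),C.round(),np.linalg.norm(A-B),np.linalg.norm(A-C),'yaw',np.degrees(np.arctan2(*(A-B)[[1,0]]))-90)
    print('origin from diag',((B+C)/2).round(1))
t,e=tri(T,(335.8,173),S,(311,225.3));print('tooth',t.round(1),e, 'top@134',onz(T,335.8,172.5,134).round(1))
h,e=tri(T,(290,182.2),S,(343.7,188.1));print('head',h.round(1),e)
c=comps(T,(20,120,110),(34,255,255),(270,160,305,205))[0]
b=cv2.boxPoints(cv2.minAreaRect(c));P=np.array([onz(T,*p,195) for p in b]);print(P.round(),P.mean(0).round(1))
print('head top cen@202',onz(T,290,181.5,202))
for (p,q) in(((367.7,155.2),(286,208)),):
    k,e=tri(T,p,S,q);print('knob',k.round(1),e)
hsv=cv2.cvtColor(T['frame'],cv2.COLOR_RGB2HSV);print(hsv[200,200],hsv[235,200],hsv[230,180],hsv[230,215])
c=comps(T,(105,120,30),(130,255,255),(160,180,240,250))[0]
b=cv2.boxPoints(cv2.minAreaRect(c)); P=np.array([onz(T,*p,6) for p in b]);print('mat',P.round(),P.mean(0).round(),np.linalg.norm(P[1]-P[0]),np.linalg.norm(P[2]-P[1]))
P=np.array([onz(T,*p,6) for p in ((178,191),(229,192),(222,242),(173,239))]);print(P.round(),P.mean(0))
# bottle body base from top: white blob
c=comps(T,(0,0,90),(180,60,255),(275,165,310,220))
for k in c[:2]:print('body',cen(k),cv2.boundingRect(k),cv2.contourArea(k))
E
```

```text
base [476.  23.  20.] [ 530. -165.   20.] [610.  60.  20.] 195.0678226627907 138.2496887568945 yaw 16.0619553761765
origin from diag [570.  -52.3  20. ]
tooth [568.7 -29.2 127.6] 2.496971392931696 top@134 [567.8 -30.1 134. ]
head [529.   89.2 188.7] 1.6828150963861284
[[501. 109. 195.]
 [560.  94. 195.]
 [552.  68. 195.]
 [493.  82. 195.]] [526.6  88.3 195. ]
head top cen@202 [527.92445447  88.85356104 202.        ]
knob [ 589.8 -105.8  213.8] 3.2547094581108094
[114 124  84] [111 177 128] [114 146  82] [113 158 129]
mat [[411. 455.   6.]
 [559. 450.   6.]
 [541. 295.   6.]
 [394. 304.   6.]] [476. 376.   6.] 148.0186368312033 156.29782521629164
[[554. 447.   6.]
 [548. 291.   6.]
 [396. 307.   6.]
 [408. 453.   6.]] [476.29122717 374.30231272   6.        ]
body (293.453034081463, 197.68620116375726) (279, 180, 27, 31) 401.0
body (305.8828828828829, 170.32432432432432) (303, 167, 7, 10) 18.5
```

```bash
cat > g.py <<'E'
from h import *
from scipy.spatial.transform import Rotation as Ro
def go(p,rot=None):
    """print shift (m) and rotvec (deg) in tool axes to reach world p, rot (Rotation)"""
    s=r.sense(); R=Ro.from_euler('xyz',s['tcp_rot'],degrees=True)
    d=R.inv().apply(np.array(p)-s['tool_pos'])/1000
    w=(R.inv()*rot).as_rotvec(degrees=True) if rot is not None else np.zeros(3)
    print('lin',d.round(4).tolist(),'rot',w.round(2).tolist())
    return s
E
python3 - <<'E'
from g import *
T=shot('top')
print('body top',onz(T,291.7,189.3,145).round(),'orange head',onz(T,240,254,200).round(),'orange foot',onz(T,250,256,100).round())
print('mug',onz(T,380,214,70).round(),'plate',onz(T,210,160,20).round())
go((528.5,89,310),Ro.from_euler('xyz',[180,0,-13.5],degrees=True))
E
```

```text
body top [521.  89. 145.] orange head [350. 211. 200.] orange foot [349. 205. 100.]
mug [ 462. -155.   70.] plate [646. 349.  20.]
lin [0.5328, -0.5422, -0.0597] rot [-0.02, 0.0, 29.24]
```

Request:
servo_tool:
  fingers: [0.085,0.085,0.085,0.085,0.085,0.085,0.085,0.085,0.085,0.085]
  linear:
    - [0.05,-0.03,-0.04]
    - [0.1,-0.07,-0.06]
    - [0.15,-0.11,-0.06]
    - [0.2,-0.15,-0.06]
    - [0.24,-0.18,-0.06]
    - [0.27,-0.21,-0.06]
    - [0.3,-0.24,-0.06]
    - [0.33,-0.27,-0.06]
    - [0.36,-0.31,-0.06]
    - [0.39,-0.35,-0.06]
  rotation:
    - [0,0,3]
    - [0,0,6]
    - [0,0,9]
    - [0,0,12]
    - [0,0,15]
    - [0,0,18]
    - [0,0,21]
    - [0,0,24]
    - [0,0,27]
    - [0,0,29.2]
  force: 40

```text
time: 1.35
tool_pos: [428.4, -169.4, 310.5]
tcp_rot: [180.0, -0.0, -13.6]
ft_force: [0.4, 0.2, 0.3]
finger_gap: 84.9
grip_force: 0.0
```

```bash
python3 - <<'E'
from g import *
s=go((528.5,89,310),Ro.from_euler('xyz',[180,0,-13.5],degrees=True));print(s['tool_pos'],s['tcp_rot'],s['joint_pos'].round(1))
E
```

```text
lin [0.0367, -0.2747, 0.0005] rot [0.01, -0.05, -0.08]
[ 428.3519782  -169.44147427  310.48341405] [ 1.79991725e+02 -4.64432152e-02 -1.35819414e+01] [-28.  -15.6 101.    0.   94.5  75.6]
```

Request:
servo_tool:
  fingers: [0.085,0.085,0.085,0.085,0.085,0.085,0.085,0.085]
  linear:
    - [0.006,-0.045,0]
    - [0.012,-0.09,0]
    - [0.018,-0.135,0]
    - [0.024,-0.18,0]
    - [0.03,-0.225,0]
    - [0.0367,-0.26,0]
    - [0.0367,-0.2747,0]
    - [0.0367,-0.2747,0]
  rotation:
    - [0,0,0]
    - [0,0,0]
    - [0,0,0]
    - [0,0,0]
    - [0,0,0]
    - [0,0,0]
    - [0,0,0]
    - [0,0,0]

```text
time: 2.15
tool_pos: [527.3, 88.9, 310.0]
tcp_rot: [180.0, 0.0, -13.3]
ft_force: [0.5, 0.2, 0.1]
finger_gap: 85.0
grip_force: 0.0
```

Request:
servo_tool:
  fingers: [0.085,0.085,0.085,0.085,0.085,0.085,0.085]
  linear:
    - [0,0,0.03]
    - [0,0,0.06]
    - [0,0,0.08]
    - [0,0,0.1]
    - [0,0,0.115]
    - [0,0,0.124]
    - [0,0,0.124]
  rotation:
    - [0,0,0]
    - [0,0,0]
    - [0,0,0]
    - [0,0,0]
    - [0,0,0]
    - [0,0,0]
    - [0,0,0]

```text
time: 2.85
tool_pos: [526.6, 86.6, 185.1]
tcp_rot: [180.0, 0.1, -13.5]
ft_force: [-1.5, -0.7, 0.1]
finger_gap: 84.7
grip_force: 0.0
```

```bash
python3 - <<'E'
from g import *
s=r.sense();print(s['tool_pos'],s['tcp_rot'],s['joint_pos'].round(1),s['ft_force'])
S=shot('scene');T=shot('top')
a=S['frame'][110:290,230:430];b=T['frame'][120:300,190:390]
cv2.imwrite('pics/grasp.png',cv2.resize(np.hstack([a,b]),None,fx=2,fy=2,interpolation=3)[:,:,::-1])
E
```

```text
[526.58896467  86.58575307 185.10714813] [ 1.79954619e+02  1.09091552e-01 -1.34964117e+01] [  3.8  -0.4 100.3  -0.   80.2 107.3] [-1.5094557  -0.74742718  0.08993914]
```

View pics/grasp.png

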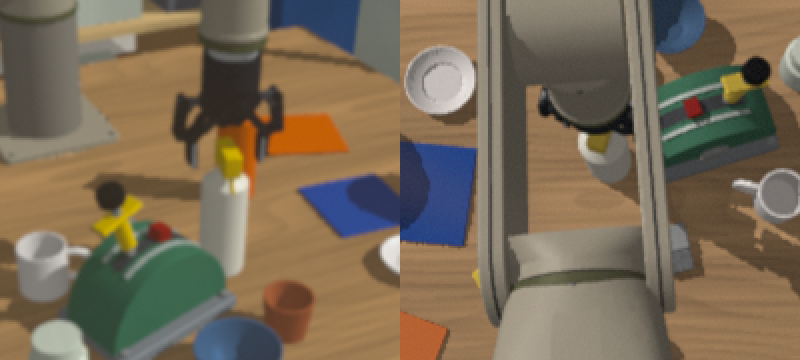

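The fingers straddle the yellow head (left half, around (230,155)), and the selector and other things stand undisturbed. Close.

Request:
servo_tool:
  fingers: [0.01,0.01,0.01,0.01,0.01,0.01,0.01,0.01]
  linear:
    - [0,0,0]
    - [0,0,0]
    - [0,0,0]
    - [0,0,0]
    - [0,0,0]
    - [0,0,0]
    - [0,0,0]
    - [0,0,0]
  rotation:
    - [0,0,0]
    - [0,0,0]
    - [0,0,0]
    - [0,0,0]
    - [0,0,0]
    - [0,0,0]
    - [0,0,0]
    - [0,0,0]
  force: 40

```text
time: 3.75
tool_pos: [527.6, 87.4, 186.6]
tcp_rot: [-180.0, -0.0, -13.4]
ft_force: [1.1, 0.3, 2.2]
finger_gap: 23.3
grip_force: 39.8
```

Request:
servo_tool:
  fingers: [0.01,0.01,0.01,0.01,0.01]
  linear:
    - [0,0,-0.01]
    - [0,0,-0.025]
    - [0,0,-0.04]
    - [0,0,-0.05]
    - [0,0,-0.05]
  rotation:
    - [0,0,0]
    - [0,0,0]
    - [0,0,0]
    - [0,0,0]
    - [0,0,0]

```text
time: 4.25
tool_pos: [528.6, 87.3, 239.1]
tcp_rot: [-179.9, -0.2, -13.5]
ft_force: [0.5, -0.1, -3.0]
finger_gap: 23.9
grip_force: 39.1
```

```bash
python3 - <<'E'
from g import *
s=go((483,375,231),Ro.from_euler('xyz',[180,0,9],degrees=True));print(s['tool_pos'],s['tcp_rot'],s['joint_pos'].round(1),s['ft_force'])
E
```

```text
lin [-0.1114, -0.2691, 0.008] rot [-0.02, -0.24, -22.46]
[528.6351358   87.33506534 239.12334929] [-179.92947873   -0.23396294  -13.45927268] [  3.9  -2.4  96.6  -0.   85.6 107.4] [ 0.4621606  -0.05227734 -3.01940988]
```

Request:
servo_tool:
  fingers: [0.01,0.01,0.01,0.01,0.01,0.01,0.01,0.01,0.01,0.01]
  linear:
    - [-0.01,-0.02,0]
    - [-0.022,-0.055,0]
    - [-0.036,-0.09,0]
    - [-0.05,-0.125,0]
    - [-0.064,-0.16,0]
    - [-0.078,-0.195,0]
    - [-0.092,-0.225,0]
    - [-0.104,-0.25,0]
    - [-0.11,-0.264,0]
    - [-0.1114,-0.269,0]
  rotation:
    - [0,0,-2]
    - [0,0,-4]
    - [0,0,-7]
    - [0,0,-10]
    - [0,0,-13]
    - [0,0,-16]
    - [0,0,-18]
    - [0,0,-20]
    - [0,0,-22]
    - [0,0,-22]

```text
time: 5.25
tool_pos: [480.9, 375.9, 235.7]
tcp_rot: [180.0, 0.0, 8.7]
ft_force: [-0.0, -0.3, -2.6]
finger_gap: 23.5
grip_force: 39.8
```

Request:
servo_tool:
  fingers: [0.01,0.01,0.01,0.01,0.01,0.01,0.01]
  linear:
    - [0,0,0]
    - [0,0,0]
    - [0,0,0.01]
    - [0,0,0.022]
    - [0,0,0.03]
    - [0,0,0.035]
    - [0,0,0.035]
  rotation:
    - [0,0,0]
    - [0,0,0]
    - [0,0,0]
    - [0,0,0]
    - [0,0,0]
    - [0,0,0]
    - [0,0,0]

```text
time: 5.95
tool_pos: [481.0, 374.2, 199.6]
tcp_rot: [179.9, 0.1, 8.5]
ft_force: [-0.2, -0.1, -3.2]
finger_gap: 23.7
grip_force: 39.8
```

```bash
python3 - <<'E'
from g import *
s=go((483,375,193),Ro.from_euler('xyz',[180,0,9],degrees=True));print(s['tool_pos'],s['tcp_rot'],s['joint_pos'].round(1),s['ft_force'])
S=shot('scene');T=shot('top')
a=S['frame'][110:290,300:500];b=T['frame'][120:300,120:320]
cv2.imwrite('pics/place.png',cv2.resize(np.hstack([a,b]),None,fx=2,fy=2,interpolation=3)[:,:,::-1])
E
```

```text
lin [0.0021, -0.0005, 0.0066] rot [0.06, 0.13, -0.47]
[480.9784569  374.22594249 199.58471376] [1.79938169e+02 1.30443018e-01 8.53110925e+00] [ 33.1  10.6  87.1  -0.   82.4 114.5] [-0.23697653 -0.10667816 -3.2268931 ]
```

View pics/place.png

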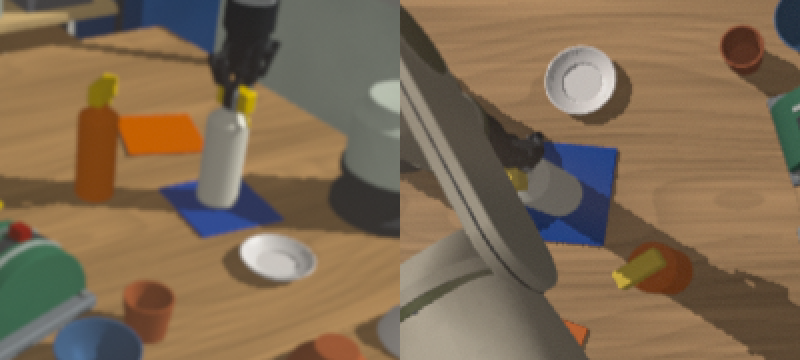

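The bottle hangs upright over the middle of the blue mat (left half, foot at (218,200)). Lower it the last few mm.

Request:
servo_tool:
  fingers: [0.01,0.01,0.01,0.01,0.01]
  linear:
    - [0,0,0.003]
    - [0,0,0.005]
    - [0,0,0.007]
    - [0,0,0.0075]
    - [0,0,0.0075]
  rotation:
    - [0,0,0]
    - [0,0,0]
    - [0,0,0]
    - [0,0,0]
    - [0,0,0]

```text
time: 6.55
tool_pos: [481.6, 374.8, 193.6]
tcp_rot: [180.0, 0.0, 8.5]
ft_force: [0.0, 0.4, -4.3]
finger_gap: 23.5
grip_force: 39.9
```

Request:
servo_tool:
  fingers: [0.01,0.01,0.01,0.01]
  linear:
    - [0,0,0.001]
    - [0,0,0.002]
    - [0,0,0.002]
    - [0,0,0.002]
  rotation:
    - [0,0,0]
    - [0,0,0]
    - [0,0,0]
    - [0,0,0]

```text
time: 6.95
tool_pos: [482.0, 375.1, 192.7]
tcp_rot: [-180.0, -0.1, 8.5]
ft_force: [0.1, -1.0, 4.0]
finger_gap: 23.5
grip_force: 40.5
```

Contact (the force has turned upward). Open and retreat.

Request:
servo_tool:
  fingers: [0.03,0.05,0.085,0.085,0.085,0.085,0.085]
  linear:
    - [0,0,0]
    - [0,0,0]
    - [0,0,0]
    - [0,0,0]
    - [0,0,0]
    - [0,0,0]
    - [0,0,0]
  rotation:
    - [0,0,0]
    - [0,0,0]
    - [0,0,0]
    - [0,0,0]
    - [0,0,0]
    - [0,0,0]
    - [0,0,0]

```text
time: 7.65
tool_pos: [481.6, 374.8, 191.7]
tcp_rot: [-180.0, 0.0, 8.5]
ft_force: [-1.0, -0.1, 0.1]
finger_gap: 85.1
grip_force: 0.0
```

Request:
servo_tool:
  fingers: [0.085,0.085,0.085,0.085,0.085,0.085]
  linear:
    - [0,0,-0.03]
    - [0,0,-0.06]
    - [0,0,-0.1]
    - [0,0,-0.13]
    - [0,0,-0.15]
    - [0,0,-0.15]
  rotation:
    - [0,0,0]
    - [0,0,0]
    - [0,0,0]
    - [0,0,0]
    - [0,0,0]
    - [0,0,0]

```text
time: 8.25
tool_pos: [482.8, 375.6, 346.3]
tcp_rot: [-179.8, -0.4, 8.5]
ft_force: [1.0, 1.3, -0.2]
finger_gap: 84.9
grip_force: 0.0
```

```bash
python3 - <<'E'
from g import *
s=r.sense();print(s['time'],s['tool_pos'],s['tcp_rot'],s['joint_pos'].round(2))
# planar kinematics fit from logged poses: (j2,j3,j5,r-ish,z)
E
```

```text
8.25 [482.77825538 375.61229938 346.32516888] [-179.83125494   -0.36779577    8.54559825] [ 33.08   7.84  74.95   0.    96.81 114.54]
```

```bash
python3 - <<'E'
import numpy as np
from scipy.optimize import least_squares as ls
D=np.array([[7.51,85.32,87.26,162.74,-577.03,249.35],[-15.6,101.0,94.5,428.35,-169.44,310.48],[-.4,100.3,80.2,526.59,86.59,185.1],[-2.4,96.6,85.6,528.64,87.34,239.12],[10.6,87.1,82.4,480.98,374.23,199.58],[7.84,74.95,96.81,482.78,375.61,346.33]])
j=np.radians(D[:,:3]); rho=np.sqrt(D[:,3]**2+D[:,4]**2-51**2)
def f(p,e=True):
    a1,L2,L3,hT,e=p; a=j[:,0]+j[:,1]
    return np.r_[a1+L2*np.sin(j[:,0])+L3*np.sin(a)-e*np.cos(a)-rho, hT+L2*np.cos(j[:,0])+L3*np.cos(a)+e*np.sin(a)-D[:,5]]
o=ls(f,[50,400,400,0,0]);print(o.x.round(),o.fun.round(1))
o=ls(lambda p:f(np.r_[p,0]),[50,400,400,0]);print(o.x.round(),o.fun.round(1))
E
```

```text
[ -0. 370. 555. -20. -70.] [ 0.9  0.7 -0.1 -1.4  0.4 -0.5 -0.2  0.2  0.2 -0.3  0.1 -0. ]
[ -2. 357. 554. -77.] [  0.4  -3.8   9.8   2.    5.1 -13.5   0.1   0.6  -0.4  -0.1   0.   -0.3]
```

```bash
cat >> g.py <<'E'
YAW=16.3; O=np.array([572,-52,20.]); H=Ro.from_euler('z',YAW,degrees=True)
def lev(a,d,back=0,tilt=20,dx=0):
    """TCP pose: distance d along the lever at angle a, tool backed off by back mm"""
    Q=H*Ro.from_euler('x',-a)
    t=np.radians(tilt); z=np.array([np.cos(t),0,-np.sin(t)]); y=np.array([0,-1,0.]); x=np.cross(y,z)
    R=Q*Ro.from_matrix(np.c_[x,y,z])
    return O+Q.apply([dx,0,d])-back*R.apply([0,0,1]), R
E
python3 - <<'E'
from g import *
p,R=lev(-.285,153,120); print(p,R.as_euler('xyz',degrees=True))
p2=p+[0,0,90]
s=go(p2,R)
R0=Ro.from_euler('xyz',s['tcp_rot'],degrees=True)
E
```

```text
[ 479.08155126 -136.01244225  206.21506677] [-139.41652944  -64.39396022  -21.38514425]
lin [-0.08, 0.5055, 0.0481] rot [18.71, 67.92, 3.19]
```

Request:
servo_tool:
  fingers: [0.085,0.085,0.085,0.085,0.085,0.085,0.085,0.085]
  linear:
    - [-0.008,0.045,0]
    - [-0.016,0.09,0]
    - [-0.024,0.135,0]
    - [-0.032,0.18,0]
    - [-0.04,0.225,0]
    - [-0.048,0.27,0]
    - [-0.05,0.29,0]
    - [-0.05,0.3,0]
  rotation:
    - [1,4,0.2]
    - [2,9,0.4]
    - [4,14,0.6]
    - [5,19,0.9]
    - [6.5,24,1.1]
    - [8,29,1.4]
    - [9,34,1.6]
    - [9.4,34,1.6]

```text
time: 9.05
tool_pos: [475.3, 68.4, 338.2]
tcp_rot: [-168.7, -33.7, 3.2]
ft_force: [0.1, 0.2, 0.2]
finger_gap: 84.4
grip_force: 0.0
```

```bash
python3 - <<'E'
from g import *
p,R=lev(-.285,153,120); s=go(p+[0,0,90],R);print(s['tool_pos'],s['tcp_rot'],s['joint_pos'].round(1))
E
```

```text
lin [-0.0297, 0.2063, -0.0098] rot [9.63, 34.2, 1.46]
[475.27495292  68.38304029 338.23973651] [-168.72833114  -33.69647084    3.22158941] [-12.  -46.5 125.2  20.4  72.3  70.2]
```

```bash
cat > k.py <<'E'
import numpy as np
from scipy.spatial.transform import Rotation as Ro
from scipy.optimize import least_squares as ls
def fk(q,p,c=0):
    L2,L3,h,e,T,d=p
    a=np.radians(q[1]+q[2]); b=np.radians(q[1])
    w=np.array([L2*np.sin(b)+L3*np.sin(a)-e*np.cos(a),d,h+L2*np.cos(b)+L3*np.cos(a)+e*np.sin(a)])
    J=Ro.from_euler('z',q[0],degrees=True)
    R=J*Ro.from_euler('YZYZ'[:3],[q[1]+q[2],q[3],q[4]],degrees=True)*Ro.from_euler('z',q[5]+c,degrees=True)
    return J.apply(w)+T*R.apply([0,0,1]),R
Q=np.array([[-79.15,7.51,85.32,0,87.26,-4.89],[-28,-15.6,101,0,94.5,75.6],[3.8,-.4,100.3,0,80.2,107.3],[3.9,-2.4,96.6,0,85.6,107.4],[33.1,10.6,87.1,0,82.4,114.5],[33.08,7.84,74.95,0,96.81,114.54],[-12,-46.5,125.2,20.4,72.3,70.2]])
X=np.array([[162.74,-577.03,249.35],[428.35,-169.44,310.48],[526.59,86.59,185.1],[528.64,87.34,239.12],[480.98,374.23,199.58],[482.78,375.61,346.33],[475.27,68.38,338.24]])
o=ls(lambda p:np.ravel([fk(q,p)[0]-x for q,x in zip(Q,X)]),[370,555,330,-70,350,51]); P=o.x
if __name__=='__main__':
    print(P.round(1),o.fun.reshape(-1,3).round(1).tolist())
    for q,e in((Q[6],[-168.7,-33.7,3.2]),(Q[2],[180,0.1,-13.5])):
        print(fk(q,P)[1].as_matrix().round(3).tolist(),Ro.from_euler('xyz',e,degrees=True).as_matrix().round(3).tolist())
E
python3 k.py
```

```text
[368.6 553.4 318.  -61.8 345.2  51.2] [[-0.0, 0.1, -0.1], [0.1, -0.4, 0.2], [0.2, -0.3, 0.3], [-0.2, 0.0, -0.1], [-0.2, 0.3, 0.2], [-0.1, -0.0, -0.2], [0.1, 0.1, -0.3]]
[[-0.163, 0.831, 0.532], [0.973, 0.046, 0.226], [0.164, 0.554, -0.816]] [[0.831, 0.163, 0.532], [0.046, -0.973, 0.226], [0.555, -0.163, -0.816]]
[[0.233, 0.972, -0.002], [0.972, -0.233, -0.0], [-0.001, -0.002, -1.0]] [[0.972, -0.233, -0.002], [-0.233, -0.972, 0.0], [-0.002, 0.0, -1.0]]
```

```bash
cat >> k.py <<'E'
LO=np.array([-169.43,-51.17,1.28,-76.62,0,-152.29]);HI=np.array([169.43,129.36,143.12,256.62,156.53,152.29])
def ik(p,R,q0):
    def f(q):
        x,A=fk(q,P,90); return np.r_[(x-p)/5,(A.inv()*R).as_rotvec(degrees=True)]
    o=ls(f,np.clip(q0,LO+1,HI-1),bounds=(LO,HI)); return o.x,np.abs(o.fun).max()
H=Ro.from_euler('z',16.3,degrees=True);O=np.array([572,-52,20.])
def pose(a,d,back,tilt,psi,roll=None):
    Q=H*Ro.from_euler('x',-(a if roll is None else roll)); D=H*Ro.from_euler('x',-a)
    t=np.radians(tilt); z=np.array([np.cos(t),0,-np.sin(t)]); y=np.array([0,-1,0.])
    R=Q*Ro.from_euler('z',psi,degrees=True)*Ro.from_matrix(np.c_[np.cross(y,z),y,z])
    return O+D.apply([0,0,d])-back*R.apply([0,0,1]),R
if __name__=='__main__':
  for tilt in(15,25,35):
    for psi in(-60,-40,-20,0,20,40):
        q=np.array([-30,-40,125,60,60,40.]);out=[]
        for a,d,b in((-.285,152,60),(-.285,152,4),(-.285,168,4),(0,168,4),(.3,168,4),(.66,168,4),(.66,152,80)):
            q,e=ik(*pose(a,d,b,tilt,psi),q); out.append((round(e,1),))
            if a==.66 and b==4: qe=q
            if b==60:q0=q
        print(tilt,psi,[x[0] for x in out],q0.round().astype(int),qe.round().astype(int))
E
python3 k.py | tail -18
```

```text
15 -60 [np.float64(9.8), np.float64(10.8), np.float64(10.0), np.float64(16.7), np.float64(23.8), np.float64(29.9), np.float64(31.4)] [ -2 -41 143 -39  34 152] [ 26 -34 143 -77  52 152]
15 -40 [np.float64(7.1), np.float64(5.3), np.float64(4.2), np.float64(13.5), np.float64(21.0), np.float64(28.9), np.float64(29.0)] [ -4 -35 143 -43  22 152] [ 25 -32 143 -77  45 152]
15 -20 [np.float64(7.8), np.float64(4.2), np.float64(3.9), np.float64(12.2), np.float64(8.7), np.float64(3.2), np.float64(6.5)] [-44 -23 143  84  48   0] [  17   17  143  208   75 -134]
15 0 [np.float64(0.0), np.float64(0.0), np.float64(0.0), np.float64(1.7), np.float64(7.2), np.float64(10.3), np.float64(16.0)] [-56  -9 141  88  71 -23] [ -16   14  143  152   66 -118]
15 20 [np.float64(0.0), np.float64(0.0), np.float64(0.0), np.float64(0.0), np.float64(0.0), np.float64(4.8), np.float64(8.3)] [-58  16 120  78  89 -31] [-30 -18 143  84  50 -62]
15 40 [np.float64(0.0), np.float64(0.0), np.float64(0.0), np.float64(0.0), np.float64(0.0), np.float64(0.0), np.float64(0.0)] [-55  35  98  71 104 -34] [-31 -17 135  63  60 -50]
25 -6
[... 1455 characters left out ...]
at64(0.0), np.float64(0.0), np.float64(0.0), np.float64(1.1), np.float64(4.3), np.float64(10.8), np.float64(11.4)] [-37 -37 141  49  47  40] [ 24 -26 143 -77  40 151]
35 0 [np.float64(0.0), np.float64(0.0), np.float64(0.0), np.float64(0.0), np.float64(3.6), np.float64(6.3), np.float64(12.4)] [-49 -17 131  62  66   6] [ 14 -25 143 -77  23 134]
35 20 [np.float64(0.0), np.float64(0.0), np.float64(0.0), np.float64(0.0), np.float64(0.0), np.float64(3.0), np.float64(6.2)] [-52   5 115  62  83 -12] [ -7 -35 143  24  26  12]
35 40 [np.float64(0.0), np.float64(0.0), np.float64(0.0), np.float64(0.0), np.float64(0.0), np.float64(0.0), np.float64(0.0)] [-50  23  97  58  97 -23] [-15 -28 135  32  45 -12]
```

```bash
cat > k2.py <<'E'
from k import *
for tilt in(20,25,30):
  for psi in(10,20,30,35):
   for rm in (.15,.35,.7):
    q=np.array([-50,-10,125,60,70,-10.]);out=[]
    for a,d,b in((-.285,145,75),(-.285,145,5),(-.285,161,5),(0,161,5),(.2,161,5),(.4,161,5),(.4,145,5),(.68,145,5),(.66,145,50),(.66,145,90)):
        q,e=ik(*pose(a,d,b,tilt,psi,min(a,rm)),q); out.append(float(round(e,1)))
        if b==75:q0=q
        if a==.68:qe=q
    print(tilt,psi,rm,out,q0.round().astype(int),qe.round().astype(int))
E
python3 k2.py | grep '^[0-9]'|grep -v '^[0-9][0-9] [0-9-]* \['
```

```text
20 10 0.15 [0.0, 0.0, 0.0, 0.0, 0.5, 2.6, 2.1, 3.9, 7.1, 9.3] [-59   1 130  77  80 -23] [-34 -10 143  93  55 -46]
20 10 0.35 [0.0, 0.0, 0.0, 0.0, 1.0, 4.4, 3.8, 6.0, 9.2, 12.0] [-59   1 130  77  80 -23] [-31 -11 143  94  49 -55]
20 10 0.7 [0.0, 0.0, 0.0, 0.0, 1.0, 4.8, 4.3, 10.2, 12.0, 15.6] [-59   1 130  77  80 -23] [-24 -12 143 102  39 -75]
20 20 0.15 [0.0, 0.0, 0.0, 0.0, 0.0, 0.0, 0.0, 0.0, 1.3, 2.6] [-59  13 120  73  88 -27] [-37 -11 142  85  60 -45]
20 20 0.35 [0.0, 0.0, 0.0, 0.0, 0.0, 0.0, 0.0, 1.5, 3.9, 5.6] [-59  13 120  73  88 -27] [-34 -15 143  83  54 -50]
20 20 0.7 [0.0, 0.0, 0.0, 0.0, 0.0, 0.4, 0.0, 5.1, 7.8, 10.2] [-59  13 120  73  88 -27] [-27 -20 143  80  42 -58]
20 30 0.15 [0.0, 0.0, 0.0, 0.0, 0.0, 0.0, 0.0, 0.0, 0.0, 0.0] [-58  23 109  70  95 -30] [-38  -3 134  76  68 -45]
20 30 0.35 [0.0, 0.0, 0.0, 0.0, 0.0, 0.0, 0.0, 0.0, 0.0, 0.0] [-58  23 109  70  95 -30] [-35 -11 138  74  61 -48]
20 30 0.7 [0.0, 0.0, 0.0, 0.0, 0.0, 0.0, 0.0, 0.5, 2.3, 3.7] [-58  23 109  70  95 -30] [-28 -24 143  69  47 -51]
20 35 0.15 [0.0, 0.0, 0.0, 0.0, 0.0, 0.0, 0.0, 0.0, 0.0, 0.0] [-57  28 1
[... 2303 characters left out ...]
9 143  50  27 -20]
30 30 0.15 [0.0, 0.0, 0.0, 0.0, 0.0, 0.0, 0.0, 0.0, 0.0, 0.0] [-55  17 107  63  92 -23] [-34 -11 134  66  61 -31]
30 30 0.35 [0.0, 0.0, 0.0, 0.0, 0.0, 0.0, 0.0, 0.0, 0.0, 0.0] [-55  17 107  63  92 -23] [-29 -20 138  62  52 -31]
30 30 0.7 [0.0, 0.0, 0.0, 0.0, 0.0, 0.0, 0.0, 0.4, 2.3, 3.7] [-55  17 107  63  92 -23] [-19 -31 143  49  36 -26]
30 35 0.15 [0.0, 0.0, 0.0, 0.0, 0.0, 0.0, 0.0, 0.0, 0.0, 0.0] [-54  21 102  62  96 -25] [-34  -7 130  63  65 -33]
30 35 0.35 [0.0, 0.0, 0.0, 0.0, 0.0, 0.0, 0.0, 0.0, 0.0, 0.0] [-54  21 102  62  96 -25] [-30 -16 134  59  57 -32]
30 35 0.7 [0.0, 0.0, 0.0, 0.0, 0.0, 0.0, 0.0, 0.0, 0.0, 0.7] [-54  21 102  62  96 -25] [-20 -28 140  47  41 -27]
```

```bash
cat > k3.py <<'E'
from k import *
from g import go,r
from scipy.spatial.transform import Slerp
s=r.sense(); q=s['joint_pos']; x0=s['tool_pos'];R0=Ro.from_euler('xyz',s['tcp_rot'],degrees=True)
p,R=pose(-.285,144,100,20,30); p1=p+[0,0,40]
print('pre',p,R.as_matrix()[:,2])
sl=Slerp([0,1],Ro.concatenate([R0,R]))
for via in (None,np.array([440,-100,340])):
    qq=q
    for t in np.linspace(0,1,9):
        x=x0*(1-t)+p1*t
        if via is not None: x=(1-t)**2*x0+2*t*(1-t)*via+t*t*p1
        qq,e=ik(x,sl(t),qq);print(round(t,2),x.round(),qq.round(),round(e,1))
go(p1,R)
E
python3 k3.py | grep -v '^[0-9][0-9] '
```

```text
pre [ 520.60854175 -166.20654294  177.80356047] [ 0.6275472   0.7534722  -0.19612282]
0.0 [475.  68. 338.] [-12. -47. 125.  20.  72.  70.] 0.0
0.12 [481.  39. 323.] [-23. -48. 129.  32.  73.  54.] 0.0
0.25 [487.  10. 308.] [-34. -45. 132.  43.  74.  39.] 0.0
0.38 [492. -20. 293.] [-42. -39. 133.  52.  77.  24.] 0.0
0.5 [498. -49. 278.] [-49. -29. 131.  58.  81.  10.] 0.0
0.62 [504. -78. 263.] [-53. -18. 128.  63.  85.  -2.] 0.0
0.75 [ 509. -108.  248.] [-57.  -5. 122.  66.  89. -12.] 0.0
0.88 [ 515. -137.  233.] [-59.   7. 116.  67.  94. -20.] 0.0
1.0 [ 521. -166.  218.] [-60.  18. 109.  69.  99. -26.] 0.0
0.0 [475.  68. 338.] [-12. -47. 125.  20.  72.  70.] 0.0
0.12 [468.  28. 337.] [-26. -50. 129.  33.  76.  53.] 0.0
0.25 [465.  -9. 331.] [-39. -48. 131.  44.  81.  37.] 0.0
0.38 [465. -44. 322.] [-49. -42. 131.  51.  85.  23.] 0.0
0.5 [469. -74. 309.] [-55. -32. 130.  57.  88.  10.] 0.0
0.62 [ 476. -102.  292.] [-59. -20. 126.  61.  91.  -1.] 0.0
0.75 [ 488. -127.  271.] [-60.  -7. 122.  64.  93. -11.] 0.0
0.88 [ 502. -148.  246.] [-61.   5. 116.  66.  96. -19.] 0.0
1.0 [ 521. -166.  218.] [-60.  18. 109.  69.  99. -26.] 0.0
lin [-0.0401, 0.2553, 0.0694] rot [33.84, 34.85, -17.02]
```

Request:
servo_tool:
  fingers: [0.085,0.085,0.085,0.085,0.085,0.085,0.085,0.085,0.085,0.085]
  linear:
    - [-0.004,0.0255,0.007]
    - [-0.008,0.051,0.014]
    - [-0.012,0.0765,0.021]
    - [-0.016,0.102,0.028]
    - [-0.02,0.1275,0.035]
    - [-0.024,0.153,0.042]
    - [-0.028,0.1785,0.049]
    - [-0.032,0.204,0.0555]
    - [-0.036,0.23,0.062]
    - [-0.04,0.255,0.069]
  rotation:
    - [3.4,3.5,-1.7]
    - [6.8,7,-3.4]
    - [10.2,10.5,-5.1]
    - [13.5,14,-6.8]
    - [16.9,17.4,-8.5]
    - [20.3,20.9,-10.2]
    - [23.7,24.4,-11.9]
    - [27,27.9,-13.6]
    - [30.5,31.4,-15.3]
    - [33.8,34.8,-17]

```text
time: 10.05
tool_pos: [522.4, -164.5, 220.1]
tcp_rot: [-128.5, -71.8, -2.5]
ft_force: [1.2, -0.1, 1.2]
finger_gap: 84.9
grip_force: 0.0
```

```bash
python3 - <<'E' | tail -8
from k import *
from g import *
p,R=pose(-.285,144,100,20,30); s=go(p,R);print(s['time'],s['tool_pos'],s['joint_pos'].round(1))
S,T=shot('scene'),shot('top')
from m import comps,cen
for n,s,roi in(('top',T,(320,140,400,215)),('scene',S,(265,190,320,250))):
    for nm,lo,hi in(('y',(20,120,110),(34,255,255)),('k',(0,0,0),(180,255,45))):
        for c in comps(s,lo,hi,roi,8)[:2]: print(n,nm,np.round(cen(c),1),cv2.contourArea(c))
a=S['frame'][150:300,200:370];b=T['frame'][120:270,290:460]
cv2.imwrite('pics/pre.png',cv2.resize(np.hstack([a,b]),None,fx=2.3,fy=2.3,interpolation=3)[:,:,::-1])
E
```

```text
lin [-0.0407, 0.0101, 0.0058] rot [-0.21, -0.04, -0.03]
10.05 [ 522.41600942 -164.54867701  220.0892173 ] [-59.9  18.3 108.5  68.6  99.  -26.1]
top y [356.4 162.3] 109.0
top k [392.7 204.9] 151.0
top k [367.7 155.1] 117.5
scene y [289.9 221.1] 302.5
```

View pics/pre.png

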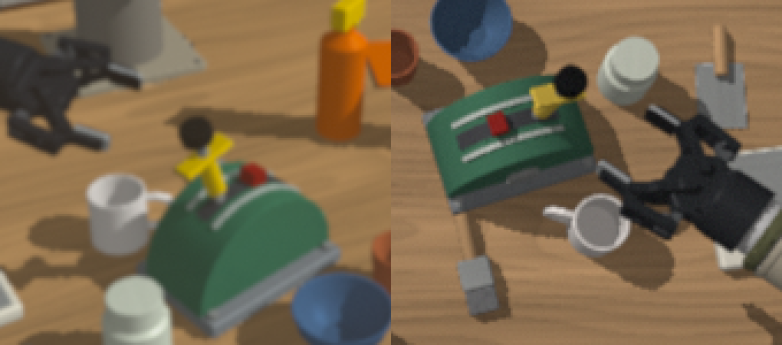

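The gripper (right half, fingers at (690,160)) faces the lever from the front right, clear of mug and mould. The lever, wings at (205,155) and knob at (198,133) in the left half, is unmoved, and the sleeve looks round.

```bash
python3 - <<'E' | tail -12
from k import *
from g import *
S,T=shot('scene'),shot('top')
for a in(-.24,-.285,-.33):
    D=H*Ro.from_euler('x',-a)
    k=O+D.apply([0,0,203]); t=O+H.apply([0,116*np.sin(.19),116*np.cos(.19)])
    w=[O+D.apply([0,y,169]) for y in(-32,32)]
    print(a,[np.round(proj(s,x),1).tolist() for s in(T,S) for x in(k,t,*w)])
# tips
s=r.sense();R=Ro.from_euler('xyz',s['tcp_rot'],degrees=True)
print([np.round(proj(T,s['tool_pos']+R.apply([0,y,6])),1) for y in(-42,42)])
E
```

```text
-0.24 [[364.3, 156.2], [336.1, 173.2], [370.9, 158.6], [348.6, 163.7], [287.5, 205.2], [309.4, 222.9], [280.4, 223.0], [300.1, 208.3]]
-0.285 [[367.6, 155.5], [336.1, 173.2], [373.2, 158.2], [351.5, 162.9], [284.6, 207.4], [309.4, 222.9], [278.2, 225.3], [297.7, 209.6]]
-0.33 [[370.7, 154.9], [336.1, 173.2], [375.5, 157.9], [354.3, 162.2], [281.8, 209.7], [309.4, 222.9], [276.0, 227.6], [295.3, 211.1]]
[array([379.9, 190. ]), array([399.4, 168.1])]
```

Request:
servo_tool:
  fingers: [0.085,0.085,0.085,0.085,0.085,0.085,0.085,0.085]
  linear:
    - [-0.02,0.005,0.003]
    - [-0.0407,0.0101,0.0058]
    - [-0.0407,0.0101,0.02]
    - [-0.0407,0.0101,0.04]
    - [-0.0407,0.0101,0.06]
    - [-0.0407,0.0101,0.08]
    - [-0.0407,0.0101,0.094]
    - [-0.0407,0.0101,0.097]
  rotation:
    - [0,0,0]
    - [0,0,0]
    - [0,0,0]
    - [0,0,0]
    - [0,0,0]
    - [0,0,0]
    - [0,0,0]
    - [0,0,0]
  force: 20

```text
time: 11.05
tool_pos: [578.5, -94.6, 163.6]
tcp_rot: [-129.6, -71.8, -1.4]
ft_force: [0.1, 0.5, 0.1]
finger_gap: 85.0
grip_force: 0.0
```

Request:
servo_tool:
  fingers: [0.07,0.055,0.04,0.034,0.034,0.034,0.034]
  linear:
    - [0,0,0]
    - [0,0,0]
    - [0,0,0]
    - [0,0,0]
    - [0,0,0]
    - [0,0,0]
    - [0,0,0]
  rotation:
    - [0,0,0]
    - [0,0,0]
    - [0,0,0]
    - [0,0,0]
    - [0,0,0]
    - [0,0,0]
    - [0,0,0]

```text
time: 11.75
tool_pos: [577.7, -96.6, 161.5]
tcp_rot: [-129.1, -71.7, -2.0]
ft_force: [-1.0, -0.9, -1.4]
finger_gap: 33.9
grip_force: 0.8
```

```bash
python3 - <<'E' | tail -12
from k import *
from g import *
s=r.sense(); print(s['time'],s['tool_pos'],s['ft_force'],s['finger_gap'],s['grip_force'])
D=H*Ro.from_euler('x',.285); print('lever frame',D.inv().apply(s['tool_pos']-O))
go(*pose(-.285,144,6,20,30))
S,T=shot('scene'),shot('top')
a=S['frame'][170:270,240:350];b=T['frame'][130:230,310:420]
cv2.imwrite('pics/hook.png',cv2.resize(np.hstack([a,b]),None,fx=3.6,fy=3.6,interpolation=3)[:,:,::-1])
E
```

```text
11.75 [577.68511164 -96.58732317 161.46809606] [-1.0085075  -0.86291869 -1.39536188] 33.900594874749515 0.768098970875144
lever frame [ -7.05757702  -2.82531067 148.2423027 ]
lin [-0.0014, 0.0011, 0.0025] rot [-0.17, 0.16, 0.0]
```

View pics/hook.png

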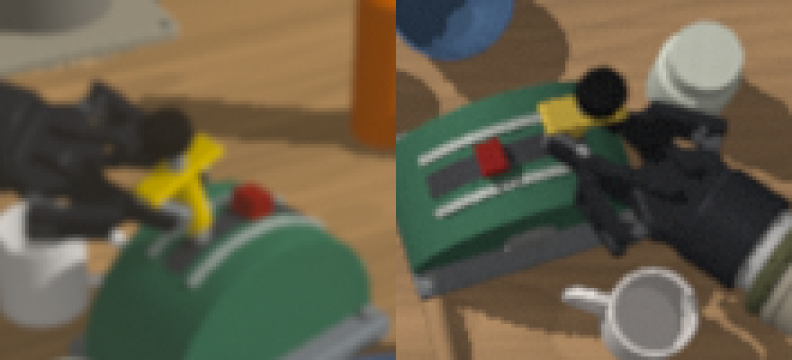

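The fingers sit on both sides of the yellow sleeve just under the wings (left half, fingertip at (175,215)). Now lift in steps along the lever.

Request:
servo_tool:
  fingers: [0.03,0.03,0.03,0.03]
  linear:
    - [0.003,0,-0.001]
    - [0.006,0,-0.002]
    - [0.0094,0,-0.0034]
    - [0.0094,0,-0.0034]
  rotation:
    - [0,0,0]
    - [0,0,0]
    - [0,0,0]
    - [0,0,0]

```text
time: 12.25
tool_pos: [578.8, -99.4, 171.7]
tcp_rot: [-129.2, -71.7, -1.8]
ft_force: [1.1, -0.9, -6.2]
finger_gap: 30.0
grip_force: 2.7
```

Request:
servo_tool:
  fingers: [0.03,0.03,0.03,0.03]
  linear:
    - [0.002,0,-0.0007]
    - [0.004,0,-0.0014]
    - [0.0047,0,-0.0017]
    - [0.0047,0,-0.0017]
  rotation:
    - [0,0,0]
    - [0,0,0]
    - [0,0,0]
    - [0,0,0]

```text
time: 12.65
tool_pos: [579.0, -100.5, 176.1]
tcp_rot: [-129.1, -71.7, -1.9]
ft_force: [2.1, -0.7, -7.3]
finger_gap: 30.0
grip_force: 2.9
```

```bash
cat > st.py <<'E'
from k import *
from g import *
import sys
a=float(sys.argv[1])
s=r.sense(); print(s['time'],s['tool_pos'].round(1),s['finger_gap'].round(1),s['grip_force'])
D=H*Ro.from_euler('x',-a); x=D.inv().apply(s['tool_pos']-O);print('lever frame',x.round(1),'F',D.inv().apply(s['ft_force']).round(1),'axis angle',np.arctan2(*H.inv().apply(s['tool_pos']-O)[1:]).round(3))
for arg in sys.argv[2:]:
    go(*pose(*eval(arg)))
S=shot('scene');T=shot('top')
from m import comps,cen
for n,q,roi in(('top',T,(280,140,400,215)),('scene',S,(265,190,340,250))):
    for c in comps(q,(20,120,110),(34,255,255),roi,8)[:2]: print(n,'y',np.round(cen(c),1),cv2.boundingRect(c))
    for c in comps(q,(0,0,0),(180,255,45),roi,8)[:3]: print(n,'k',np.round(cen(c),1),cv2.contourArea(c))
E
python3 st.py -.285 "(-.285,164.5,6,20,30)" | grep -v '^[0-9][0-9] [0-9-]* \['
```

```text
Traceback (most recent call last):
  File "st.py", line 5, in <module>
    s=r.sense(); print(s['time'],s['tool_pos'].round(1),s['finger_gap'].round(1),s['grip_force'])
                                                        ^^^^^^^^^^^^^^^^^^^^^
AttributeError: 'float' object has no attribute 'round'
```

```bash
sed -i "s/s\['finger_gap'\].round(1)/s['finger_gap']/" st.py; python3 st.py -.285 "(-.285,164.5,6,20,30)" | grep -v '^[0-9][0-9] [0-9-]* \['
```

```text
12.65 [ 579.  -100.5  176.1] 30.046919870057003 2.9242664203047752
lever frame [ -6.8  -2.6 163.5] F [ 1.8 -3.2 -6.6] axis angle -0.301
lin [0.0035, 0.0011, 0.0004] rot [-0.18, 0.17, 0.04]
top y [355.8 159.8] (351, 155, 12, 11)
top k [380.7 176.1] 1175.0
scene y [290.3 215.9] (275, 202, 27, 29)
scene k [283.3 207.2] 108.0
scene k [272.3 221.3] 44.5
scene k [266.7 227.4] 10.0
```

Request:
servo_tool:
  fingers: [0.03,0.03,0.03]
  linear:
    - [0.001,0,-0.0003]
    - [0.0015,0,-0.0005]
    - [0.0015,0,-0.0005]
  rotation:
    - [0,0,0]
    - [0,0,0]
    - [0,0,0]

```text
time: 13.05
tool_pos: [579.2, -100.9, 177.6]
tcp_rot: [-129.1, -71.7, -1.9]
ft_force: [1.7, 0.2, -5.9]
finger_gap: 30.2
grip_force: 3.0
```

```bash
python3 st.py -.285 "(-.285,164.5,6,20,30)" | grep -v '^[0-9][0-9] [0-9-]* \['
```

```text
13.05 [ 579.2 -100.9  177.6] 30.182982078031333 2.984363604336977
lever frame [ -6.8  -2.7 165. ] F [ 1.7 -1.9 -5.6] axis angle -0.301
lin [0.002, 0.0011, 0.001] rot [-0.18, 0.16, 0.03]
top y [355.9 159.7] (351, 155, 12, 11)
top k [380.8 175.7] 1137.5
scene y [290.3 215.5] (275, 201, 27, 29)
scene k [283.5 206.9] 114.5
scene k [277.6 224. ] 17.0
scene k [268.  218.7] 15.0
```

```bash
python3 st.py -.285 "(-.23,163,6,20,30,-.24)" "(-.18,163,6,20,30,-.19)" "(-.13,163,6,20,30,-.14)" "(-.08,163,6,20,30,-.09)" "(-.03,163,6,20,30,-.04)" | grep lin
```

```text
lin [0.0021, -0.0067, 0.0058] rot [-0.94, -1.13, -2.07]
lin [0.003, -0.0138, 0.0098] rot [-1.79, -2.57, -4.4]
lin [0.0036, -0.0209, 0.014] rot [-2.65, -4.0, -6.72]
lin [0.0037, -0.0279, 0.0183] rot [-3.5, -5.44, -9.05]
lin [0.0035, -0.0349, 0.0227] rot [-4.35, -6.87, -11.38]
```

Request:
servo_tool:
  fingers: [0.03,0.03,0.03,0.03,0.03,0.03,0.03]
  linear:
    - [0.001,-0.0033,0.0028]
    - [0.0021,-0.0067,0.0055]
    - [0.003,-0.0138,0.0098]
    - [0.0036,-0.0209,0.014]
    - [0.0037,-0.0279,0.0183]
    - [0.0035,-0.0349,0.0227]
    - [0.0035,-0.0349,0.0227]
  rotation:
    - [-0.5,-0.5,-1]
    - [-0.9,-1.1,-2.1]
    - [-1.8,-2.6,-4.4]
    - [-2.7,-4,-6.7]
    - [-3.5,-5.4,-9]
    - [-4.3,-6.9,-11.4]
    - [-4.3,-6.9,-11.4]

```text
time: 13.95
tool_pos: [568.9, -59.6, 185.4]
tcp_rot: [-174.3, -71.0, 41.1]
ft_force: [-2.1, 2.6, -5.8]
finger_gap: 30.3
grip_force: 3.1
```

```bash
python3 st.py -.05 "(0.02,163,6,20,30,0)" "(.08,163,6,20,30,.06)" "(.14,163,6,20,30,.12)" "(.2,163,6,20,30,.17)" "(.26,163,6,20,30,.22)" "(.32,163,6,20,30,.26)" "(.38,163,6,20,30,.3)" "(.44,163,6,20,30,.3)"| grep -v '^[0-9][0-9] [0-9-]* \['
```

```text
13.95 [568.9 -59.6 185.4] 30.291040468479743 3.109654221480014
lever frame [ -5.1   1.9 165.6] F [-1.3  2.8 -5.9] axis angle -0.039
lin [0.0006, -0.0058, 0.0036] rot [-0.77, -1.09, -1.69]
lin [0.0016, -0.0143, 0.0085] rot [-1.79, -2.81, -4.49]
lin [0.0021, -0.0228, 0.0136] rot [-2.81, -4.54, -7.28]
lin [0.002, -0.0312, 0.0188] rot [-3.66, -5.97, -9.61]
lin [0.0013, -0.0395, 0.0242] rot [-4.5, -7.41, -11.94]
lin [0.0001, -0.0476, 0.0296] rot [-5.18, -8.56, -13.81]
lin [-0.0018, -0.0555, 0.0352] rot [-5.86, -9.71, -15.67]
lin [-0.0042, -0.0631, 0.0408] rot [-5.86, -9.71, -15.67]
top y [336.8 165.5] (332, 161, 11, 10)
top y [355.4 159.3] (353, 155, 6, 10)
top k [374.  183.9] 1329.5
top k [346.3 160.6] 122.5
scene y [304.5 207.3] (291, 196, 26, 27)
scene k [300.5 197.6] 36.5
scene k [276.5 203.1] 24.0
scene k [293.2 213.4] 13.0
```

Request:
servo_tool:
  fingers: [0.03,0.03,0.03]
  linear:
    - [0.001,0,-0.0003]
    - [0.0015,0,-0.0005]
    - [0.0015,0,-0.0005]
  rotation:
    - [0,0,0]
    - [0,0,0]
    - [0,0,0]

```text
time: 14.35
tool_pos: [569.4, -60.8, 186.2]
tcp_rot: [-173.7, -71.0, 40.4]
ft_force: [-2.5, 4.1, -5.9]
finger_gap: 30.0
grip_force: 3.1
```

```bash
python3 st.py -.05 | grep lever; python3 - <<'E' | tail -9
from k import *
from g import *
S,T=shot('scene'),shot('top')
for a in(-.03,-.05,-.07):
    D=H*Ro.from_euler('x',-a); k=O+D.apply([0,0,203]); print(a,'knob',np.round([proj(T,k),proj(S,k)],1).tolist())
    for l in(0,10,18):
        w=[O+D.apply([0,y,169+l]) for y in(-32,32)]
        print(l,np.round([proj(s,x) for s in (T,S) for x in w],1).tolist())
I=S['frame'][170:260,260:360]
cv2.imwrite('pics/lift.png',cv2.resize(I,None,fx=6,fy=6,interpolation=3)[:,:,::-1])
E
```

```text
lever frame [ -4.9   0.6 166.3] F [-1.2  4.3 -6.1] axis angle -0.046
18 [[359.8, 158.8], [335.7, 165.9], [291.1, 207.6], [310.9, 197.7]]
-0.05 knob [[350.0, 160.0], [299.7, 197.6]]
0 [[360.1, 160.7], [336.5, 167.5], [290.3, 214.5], [310.0, 204.1]]
10 [[360.7, 159.5], [336.8, 166.4], [290.1, 211.2], [309.9, 200.8]]
18 [[361.2, 158.5], [337.1, 165.4], [289.9, 208.4], [309.8, 198.1]]
-0.07 knob [[351.5, 159.5], [298.4, 198.3]]
0 [[361.3, 160.5], [337.8, 167.1], [289.3, 215.3], [309.0, 204.4]]
10 [[361.9, 159.2], [338.2, 165.9], [288.9, 212.0], [308.8, 201.1]]
18 [[362.5, 158.2], [338.6, 165.0], [288.7, 209.3], [308.6, 198.4]]
```

View pics/lift.png

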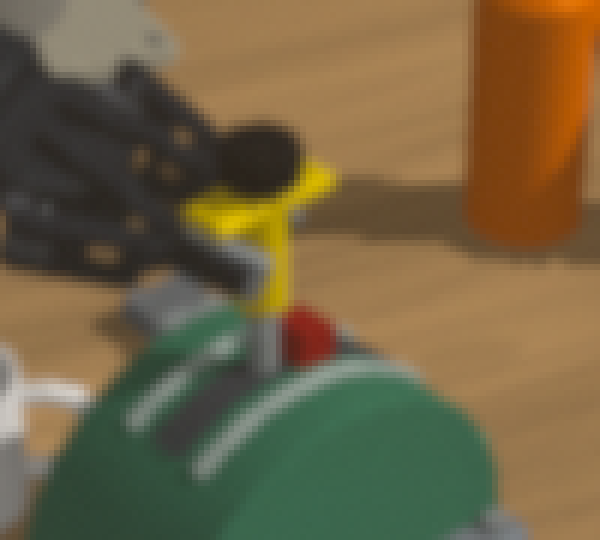

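The collar is lifted nearly to the knob: wings at crop (260,205) touch the knob's outline, and the sleeve's lower end at (270,312) is at the level of the tooth's top. Swing slowly, watching the force at the tooth.

```bash
python3 st.py -.05 "(0,164,6,20,30,-.02)" "(.04,164,6,20,30,.02)" "(.08,164,6,20,30,.06)" "(.11,164,6,20,30,.09)" "(.14,164,6,20,30,.12)" "(.17,164,6,20,30,.145)"| grep lin
```

```text
lin [0.0004, -0.0043, 0.0025] rot [-0.4, -0.56, -0.94]
lin [0.0013, -0.0101, 0.0057] rot [-1.08, -1.7, -2.8]
lin [0.0019, -0.0158, 0.009] rot [-1.76, -2.85, -4.67]
lin [0.0022, -0.0201, 0.0116] rot [-2.27, -3.71, -6.06]
lin [0.0024, -0.0243, 0.0141] rot [-2.78, -4.57, -7.46]
lin [0.0024, -0.0286, 0.0168] rot [-3.2, -5.29, -8.63]
```

Request:
servo_tool:
  fingers: [0.03,0.03,0.03,0.03,0.03,0.03]
  linear:
    - [0.0004,-0.0043,0.0025]
    - [0.0009,-0.0072,0.0041]
    - [0.0013,-0.0101,0.0057]
    - [0.0019,-0.0158,0.009]
    - [0.0022,-0.0201,0.0116]
    - [0.0022,-0.0201,0.0116]
  rotation:
    - [-0.4,-0.6,-0.9]
    - [-0.7,-1.1,-1.9]
    - [-1.1,-1.7,-2.8]
    - [-1.8,-2.8,-4.7]
    - [-2.3,-3.7,-6.1]
    - [-2.3,-3.7,-6.1]

```text
time: 15.25
tool_pos: [562.9, -37.9, 186.0]
tcp_rot: [168.0, -66.9, 57.5]
ft_force: [-0.6, -2.1, -5.8]
finger_gap: 30.0
grip_force: 3.1
```

```bash
python3 st.py .09 "(.15,164,6,20,30,.13)" "(.2,164,6,20,30,.17)" "(.25,164,6,20,30,.21)" "(.3,164,6,20,30,.25)" "(.35,164,6,20,30,.28)" "(.4,164,6,20,30,.3)" "(.44,164,6,20,30,.3)"| grep -v '^[0-9][0-9] [0-9-]* \['
```

```text
15.25 [562.9 -37.9 186. ] 29.995791372521186 3.128361465933267
lever frame [ -4.8   1.1 166.8] F [-1.2 -1.3 -6. ] axis angle 0.097
lin [0.0002, -0.0052, 0.003] rot [-0.61, -1.12, -1.67]
lin [0.001, -0.0124, 0.0071] rot [-1.29, -2.27, -3.54]
lin [0.0015, -0.0195, 0.0113] rot [-1.97, -3.41, -5.41]
lin [0.0016, -0.0266, 0.0156] rot [-2.65, -4.56, -7.27]
lin [0.0013, -0.0336, 0.02] rot [-3.15, -5.42, -8.67]
lin [0.0006, -0.0404, 0.0245] rot [-3.49, -5.99, -9.6]
lin [-0.0003, -0.0458, 0.0281] rot [-3.49, -5.99, -9.6]
top y [326.9 168.8] (323, 164, 9, 10)
top y [345.4 162.1] (342, 158, 8, 10)
top k [368.1 202. ] 216.5
top k [380.7 186.6] 186.0
top k [335.7 164.3] 119.5
scene y [311.4 204.8] (299, 194, 25, 26)
scene k [309.5 195. ] 11.0
```

The lever is already past 0.06 with no rise in force, so the pin is clearing the tooth. Continue.

Request:
servo_tool:
  fingers: [0.03,0.03,0.03,0.03,0.03,0.03,0.03,0.03]
  linear:
    - [0.0002,-0.0052,0.003]
    - [0.001,-0.0124,0.0071]
    - [0.0015,-0.0195,0.0113]
    - [0.0016,-0.0266,0.0156]
    - [0.0013,-0.0336,0.02]
    - [0.0006,-0.0404,0.0245]
    - [-0.0003,-0.0458,0.0281]
    - [-0.0003,-0.0458,0.0281]
  rotation:
    - [-0.6,-1.1,-1.7]
    - [-1.3,-2.3,-3.5]
    - [-2,-3.4,-5.4]
    - [-2.6,-4.6,-7.3]
    - [-3.1,-5.4,-8.7]
    - [-3.5,-6,-9.6]
    - [-3.5,-6,-9.6]
    - [-3.5,-6,-9.6]

```text
time: 16.15
tool_pos: [548.1, 11.8, 170.5]
tcp_rot: [151.5, -58.0, 72.2]
ft_force: [0.9, 0.1, -6.5]
finger_gap: 30.1
grip_force: 2.7
```

```bash
cat >> st.py <<'E'
if 1:
    for A in np.arange(-.1,.75,.05):
        k=O+(H*Ro.from_euler('x',-A)).apply([0,0,203]); print('%.2f'%A,proj(T,k)[0].round(1),proj(S,k)[0].round(1),end=' | ')
E
python3 st.py .42 "(.44,146,6,20,30,.3)" | grep -v '^[0-9][0-9] [0-9-]* \['
```

```text
16.15 [548.1  11.8 170.5] 30.133040289954018 2.6994211273267865
lever frame [ -5.    0.7 165.2] F [ 0.9  2.5 -6. ] axis angle 0.424
lin [-0.0167, 0.0026, 0.0046] rot [-0.07, -0.06, -0.18]
top y [322.7 170.9] (318, 166, 10, 12)
top y [306.4 179.5] (304, 175, 7, 8)
top k [348.6 199.5] 384.0
top k [313.  175.6] 151.5
top k [320.5 196.8] 39.5
scene y [325.4 204.7] (316, 195, 22, 25)
-0.10 353.8 296.5 | -0.05 350.0 299.7 | 0.00 346.1 302.8 | 0.05 342.2 306.0 | 0.10 338.3 309.1 | 0.15 334.4 312.1 | 0.20 330.5 315.1 | 0.25 326.7 318.0 | 0.30 323.0 320.8 | 0.35 319.3 323.5 | 0.40 315.7 326.2 | 0.45 312.2 328.7 | 0.50 308.8 331.2 | 0.55 305.6 333.5 | 0.60 302.5 335.7 | 0.65 299.5 337.8 | 0.70 296.7 339.8 |
```

```bash
cat > k4.py <<'E'
from k import *
from g import r,go
s=r.sense();q=s['joint_pos']
for a,d,b,ro in((.43,150,6,.3),(.43,140,6,.34),(.5,139,6,.38),(.6,139,6,.42),(.66,139,6,.45),(.71,139,6,.45),(.70,139,50,.45),(.70,139,90,.45)):
    q,e=ik(*pose(a,d,b,20,30,ro),q);print('>',a,q.round(),round(e,2))
    if a<.45: go(*pose(a,d,b,20,30,ro))
E
python3 k4.py|grep '^[>l]'
```

```text
> 0.43 [-39.  -9. 133.  72.  66. -44.] 0.0
lin [-0.0128, 0.0033, 0.0029] rot [-0.11, -0.05, -0.17]
> 0.43 [-39.  -9. 134.  72.  64. -47.] 0.0
lin [-0.0222, 0.0044, 0.0056] rot [-0.79, -1.2, -2.04]
> 0.5 [-37. -11. 136.  72.  62. -48.] 0.0
> 0.6 [-36. -13. 138.  73.  59. -49.] 0.0
> 0.66 [-34. -14. 139.  73.  57. -50.] 0.0
> 0.71 [-34. -14. 140.  73.  57. -50.] 0.0
> 0.7 [-40. -22. 142.  68.  63. -47.] 0.0
> 0.7 [-47. -28. 143.  64.  71. -45.] 0.58
```

Request:
servo_tool:
  fingers: [0.03,0.03,0.034,0.034,0.034,0.034,0.034]
  linear:
    - [-0.004,0.001,0.001]
    - [-0.008,0.002,0.002]
    - [-0.0128,0.0033,0.0029]
    - [-0.0175,0.0038,0.0043]
    - [-0.022,0.0044,0.0056]
    - [-0.022,0.0044,0.0056]
    - [-0.022,0.0044,0.0056]
  rotation:
    - [0,0,0]
    - [0,0,0]
    - [-0.1,0,-0.2]
    - [-0.5,-0.6,-1.1]
    - [-0.8,-1.2,-2]
    - [-0.8,-1.2,-2]
    - [-0.8,-1.2,-2]

```text
time: 16.95
tool_pos: [552.2, -0.1, 151.2]
tcp_rot: [148.8, -55.9, 74.4]
ft_force: [-0.2, 0.2, 0.5]
finger_gap: 34.0
grip_force: 0.0
```

```bash
python3 st.py .43 "(.47,139,6,20,30,.36)" "(.52,139,6,20,30,.38)" "(.57,139,6,20,30,.4)" "(.61,139,6,20,30,.42)" "(.65,139,6,20,30,.44)"  "(.69,139,6,20,30,.45)" "(.72,139,6,20,30,.45)" | grep -v '^[0-9][0-9] [0-9-]* \['
```

```text
16.95 [ 5.522e+02 -1.000e-01  1.512e+02] 34.04970323855044 0.0
lever frame [ -4.4  -4.3 142.3] F [-0.1  0.   0.6] axis angle 0.4
lin [-0.0011, -0.0061, 0.0035] rot [-0.19, -0.55, -0.91]
lin [-0.0008, -0.0121, 0.0071] rot [-0.53, -1.12, -1.84]
lin [-0.0009, -0.018, 0.0108] rot [-0.87, -1.69, -2.77]
lin [-0.0012, -0.0227, 0.0138] rot [-1.21, -2.26, -3.71]
lin [-0.0018, -0.0274, 0.0168] rot [-1.55, -2.84, -4.64]
lin [-0.0025, -0.032, 0.0199] rot [-1.72, -3.12, -5.11]
lin [-0.0033, -0.0354, 0.0222] rot [-1.72, -3.12, -5.11]
top y [323.6 171.9] (318, 167, 12, 12)
top y [309.2 181.1] (307, 179, 7, 5)
top k [350.2 196.8] 436.0
top k [311.9 173.3] 114.0
top k [323.9 192.6] 79.5
scene y [324.6 207.5] (315, 199, 22, 25)
-0.10 353.8 296.5 | -0.05 350.0 299.7 | 0.00 346.1 302.8 | 0.05 342.2 306.0 | 0.10 338.3 309.1 | 0.15 334.4 312.1 | 0.20 330.5 315.1 | 0.25 326.7 318.0 | 0.30 323.0 320.8 | 0.35 319.3 323.5 | 0.40 315.7 326.2 | 0.45 312.2 328.7 | 0.50 308.8 331.2 | 0.55 305.6 333.5 | 0.60 302.5 335.7 | 0.65 299.5 337.8 | 0.70 296.7 339.8 |
```

Request:
servo_tool:
  fingers: [0.034,0.034,0.034,0.034,0.034,0.034]
  linear:
    - [-0.0011,-0.0061,0.0035]
    - [-0.0008,-0.0121,0.0071]
    - [-0.0009,-0.018,0.0108]
    - [-0.0012,-0.0227,0.0138]
    - [-0.0018,-0.0274,0.0168]
    - [-0.0018,-0.0274,0.0168]
  rotation:
    - [-0.2,-0.5,-0.9]
    - [-0.5,-1.1,-1.8]
    - [-0.9,-1.7,-2.8]
    - [-1.2,-2.3,-3.7]
    - [-1.5,-2.8,-4.6]
    - [-1.5,-2.8,-4.6]

```text
time: 17.65
tool_pos: [543.3, 27.1, 132.9]
tcp_rot: [144.2, -51.0, 78.2]
ft_force: [2.3, -0.4, 0.0]
finger_gap: 34.0
grip_force: 0.9
```

```bash
python3 st.py .6 "(.68,139,6,20,30,.45)" "(.71,139,6,20,30,.45)" "(.74,139,6,20,30,.45)"| grep -v '^[0-9][0-9] [0-9-]* \['|grep -v '^-'
```

```text
17.65 [543.3  27.1 132.9] 33.99606798953256 0.8637886494398117
lever frame [ -5.3   5.6 140.6] F [ 2.1 -0.9 -0.5] axis angle 0.64
lin [-0.0002, -0.0018, 0.0017] rot [-0.31, -0.31, -0.45]
lin [-0.0005, -0.0053, 0.004] rot [-0.31, -0.31, -0.45]
lin [-0.0009, -0.0087, 0.0063] rot [-0.31, -0.31, -0.45]
top y [313.3 176.1] (307, 170, 12, 14)
top k [330.9 197.4] 933.5
top k [300.9 178.4] 110.5
scene y [330.9 206.5] (322, 199, 18, 16)
scene y [323.7 221.8] (320, 219, 9, 6)
```

Request:
servo_tool:
  fingers: [0.034,0.034,0.034,0.034,0.034]
  linear:
    - [-0.0002,-0.0018,0.0012]
    - [-0.0004,-0.0035,0.0024]
    - [-0.0005,-0.0053,0.0035]
    - [-0.0005,-0.0053,0.0035]
    - [-0.0005,-0.0053,0.0035]
  rotation:
    - [0,0,0]
    - [0,0,0]
    - [0,0,0]
    - [0,0,0]
    - [0,0,0]

```text
time: 18.25
tool_pos: [543.0, 30.1, 129.5]
tcp_rot: [144.2, -51.1, 78.2]
ft_force: [3.0, -3.0, 4.2]
finger_gap: 34.4
grip_force: 2.5
```

```bash
python3 st.py .65 "(.71,139,6,20,30,.45)" "(.74,139,6,20,30,.45)"| grep -v '^[0-9][0-9] [0-9-]* \['|grep -v '^-'
```

```text
18.25 [543.   30.1 129.5] 34.41656604886476 2.5195875763893127
lever frame [ -4.8   2.9 139.8] F [ 2.  -5.5  1. ] axis angle 0.671
lin [0.0003, -0.002, 0.0011] rot [-0.19, -0.3, -0.52]
lin [-0.0001, -0.0055, 0.0033] rot [-0.19, -0.3, -0.52]
top y [311.7 176.8] (306, 171, 12, 13)
top k [329.7 197.5] 946.5
top k [299.2 179.4] 110.5
scene y [331.5 207.2] (323, 200, 17, 16)
```

Request:
servo_tool:
  fingers: [0.034,0.034,0.034,0.034,0.034]
  linear:
    - [0,-0.0012,0.0006]
    - [0,-0.0024,0.0012]
    - [-0.0001,-0.0035,0.0018]
    - [-0.0001,-0.0035,0.0018]
    - [-0.0001,-0.0035,0.0018]
  rotation:
    - [0,0,0]
    - [0,0,0]
    - [0,0,0]
    - [0,0,0]
    - [0,0,0]

```text
time: 18.85
tool_pos: [543.4, 31.2, 129.0]
tcp_rot: [143.8, -51.0, 78.2]
ft_force: [5.3, -9.8, 6.1]
finger_gap: 34.3
grip_force: 6.0
```

```bash
python3 st.py .65 "(.74,139,6,20,30,.45)"| grep -v '^[0-9][0-9] [0-9-]* \['|grep -v '^-'
```

```text
18.85 [543.4  31.2 129. ] 34.331993978231374 5.98001092672348
lever frame [ -4.1   4.  139.9] F [  2.3 -12.3  -1.8] axis angle 0.679
lin [-0.0004, -0.0049, 0.0022] rot [0.07, -0.27, -0.43]
top y [311.7 176.8] (306, 171, 12, 13)
top k [329.9 196.1] 1028.0
top k [299.2 179.4] 110.5
scene y [331.6 207.2] (324, 200, 16, 16)
scene y [323.5 221.7] (321, 219, 7, 6)
```

The lever is against its stop: 12 N, with the knob unmoved between steps. Release and back out.

Request:
servo_tool:
  fingers: [0.036,0.04,0.045,0.045,0.045,0.045,0.045,0.045,0.045,0.045]
  linear:
    - [0,0.002,-0.001]
    - [0,0.004,-0.002]
    - [0,0.0055,-0.002]
    - [0,0.0055,-0.002]
    - [0,0.0055,-0.01]
    - [0,0.0055,-0.02]
    - [0,0.0055,-0.035]
    - [0,0.0055,-0.05]
    - [0,0.0055,-0.06]
    - [0,0.0055,-0.06]
  rotation:
    - [0,0,0]
    - [0,0,0]
    - [0,0,0]
    - [0,0,0]
    - [0,0,0]
    - [0,0,0]
    - [0,0,0]
    - [0,0,0]
    - [0,0,0]
    - [0,0,0]

```text
time: 19.95
tool_pos: [502.8, -0.6, 160.1]
tcp_rot: [144.1, -51.0, 78.2]
ft_force: [0.4, 0.7, 0.5]
finger_gap: 45.1
grip_force: 0.0
```

```bash
python3 st.py .65 | grep -v '^[0-9][0-9] [0-9-]* \['|grep -v '^-'; python3 - <<'E' | tail -5
from k import *
from g import *
s=r.sense();print(s['joint_pos'].round())
R=Ro.from_euler('xyz',s['tcp_rot'],degrees=True);z=R.apply([0,0,1]);print('z',z)
x=s['tool_pos'];q=s['joint_pos']
for d in([-40,-60,40],[-70,-120,80]):
    q2,e=ik(x+d,R,q);print(d,q2.round(),round(e,2),'tool',R.inv().apply(d).round())
E
```

```text
19.95 [502.8  -0.6 160.1] 45.12380742072019 0.0
lever frame [-52.  -30.  153.1] F [0.6 0.1 0.7] axis angle 0.457
top y [312.2 177. ] (306, 171, 15, 13)
top k [341.7 204.1] 527.0
top k [299.3 179.4] 109.5
top k [358.  193.3] 29.0
scene y [329.  211.5] (321, 200, 19, 25)
[-43. -24. 142.  67.  66. -46.]
z [ 0.70222051  0.49700764 -0.50977422]
[-40, -60, 40] [-56. -28. 140.  61.  79. -45.] 0.0 tool [-11.  23. -78.]
[-70, -120, 80] [-65. -26. 134.  58.  89. -47.] 0.0 tool [ -21.   54. -150.]
```

Request:
servo_tool:
  fingers: [0.045,0.045,0.045,0.045,0.045,0.045,0.045,0.045]
  linear:
    - [-0.003,0.006,-0.02]
    - [-0.006,0.012,-0.04]
    - [-0.009,0.018,-0.06]
    - [-0.012,0.026,-0.085]
    - [-0.016,0.036,-0.11]
    - [-0.019,0.046,-0.135]
    - [-0.021,0.054,-0.15]
    - [-0.021,0.054,-0.15]
  rotation:
    - [0,0,0]
    - [0,0,0]
    - [0,0,0]
    - [0,0,0]
    - [0,0,0]
    - [0,0,0]
    - [0,0,0]
    - [0,0,0]

```text
time: 20.85
tool_pos: [433.3, -122.1, 240.4]
tcp_rot: [144.1, -51.0, 78.2]
ft_force: [0.2, 0.0, -0.2]
finger_gap: 44.7
grip_force: 0.0
```

```bash
python3 st.py .65 | grep -v '^[0-9][0-9] [0-9-]* \['|grep -v '^-'; python3 - <<'E' | tail -5
from k import *
from g import *
S,T=shot('scene'),shot('top')
D=H*Ro.from_euler('x',-.65)
for l in(0,9):print('wing ends',l,np.round([proj(s,O+D.apply([0,y,169+l])) for s in(T,S) for y in(-32,32)],1).tolist())
a=S['frame'][120:320,200:460];b=T['frame'][110:310,160:420]
cv2.imwrite('pics/end.png',cv2.resize(np.vstack([a,b]),None,fx=1.5,fy=1.5,interpolation=3)[:,:,::-1])
E
```

```text
20.85 [ 433.3 -122.1  240.4] 44.66769308679329 0.0
lever frame [-152.8 -156.   158.3] F [ 0.2  0.1 -0.2] axis angle -0.128
top y [312.1 176.9] (306, 171, 15, 13)
top k [299.2 179.4] 110.5
top k [396.6 211.7] 15.5
scene y [329.  211.5] (321, 200, 19, 25)
wing ends 0 [[316.7, 175.2], [298.8, 184.4], [325.2, 202.2], [338.4, 207.8]]
wing ends 9 [[314.6, 175.1], [296.7, 184.4], [326.8, 199.1], [339.9, 204.8]]
```

View pics/end.png

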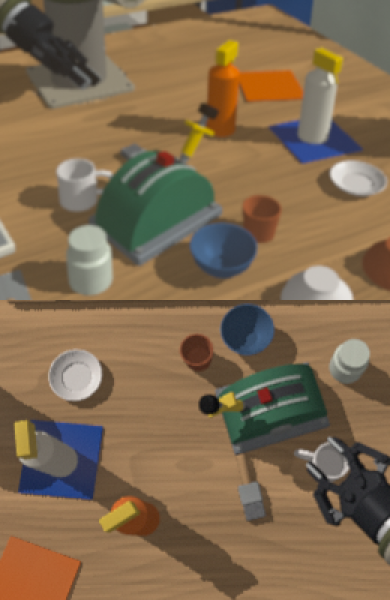

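The bottle stands on the mat (upper half, (317,130)). The lever leans fully into reverse with the collar down, showing a gap to the knob at (203,120). The mug, mould, bowl and the rest are where they were.

```bash
python3 -c "
from bench import r
print(r.hand_in())"
```

```text
the job is handed in; nothing more can be done
None
```

The job is handed in: the white bottle stands upright on the blue mat, the lever is in reverse against its end stop, the collar is back down, and the other things looked undisturbed in the last pictures. It took about 21 s of the 64 s allowed.

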